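# Wind the pollen sampler's clock and lift the drum unit off its loading stand

### The arm

A 6-joint arm with a two-finger parallel gripper is mounted at the origin on the work surface. World frame = base frame: x ahead of the robot, y to its left, z up, the work surface at z = 0. Lengths are in mm, angles in rad, forces in N, time in s.
With the tool pointing down it reaches from about 300 to 775 mm from the base axis. Payload 14.6 kg.
Tool frame: the origin (TCP) lies on the centre line of the jaws, within the pads' length; the fingertips stand 8 mm ahead of it and the grasp point (between the pads) lies 11 mm behind it; z points along the fingers, y is the line along which they close (so a half turn about z gives the same grasp; the last joint's range is limited). The gripper opens to 85 mm and grips with 20 to 120 N. Pads are 22 mm wide; open, the fingers measure 114 mm over their backs; the gripper's body (76 mm by 85 mm) begins 54 mm behind the grasp point. The pads swing forward as they close: fully open they stand 13 mm farther back than shut.
Start: joints at [-1.196, 0.3, 1.521, -0, 1.321, -0.067], TCP at [235.154, -497.184, 239.281] pointing down, gripper open.
Joint ranges: [-3.03, 3.03], [-0.79, 2.21], [0.23, 2.52], [-1.04, 4.18], [0, 3.07], [-2.55, 2.55]. Speed limits (rad/s): [2.22, 2.22, 2.57, 3.14, 3.14, 3.14].

### API

Orientations are given as a unit quaternion [w, x, y, z].
In Python, from cell import arm gives the robot as it stands.
- The arm moves only by the tool carry_out, never from a script. Its argument "plan" is one flat list of numbers, 5 for each row, row after row: the opening, from 0 (shut) to 1 (fully open), then the shift along the tool's x, y, z in units of 30 cm (1.0 is 30 cm), then the turn about the tool's z in units of 90 degrees (1.0 is 90 degrees). A call has 1 to 5 rows; each row shifts and turns the commanded pose from where the row before left it, along the tool's axes as they then stand; what a row does not reach is not made up. A row lasts 1/8 s, in which the tool goes at most 62.5 mm and 10.7 degrees, less where a joint would pass 70% of its speed; a pose out of reach is approached as far as the arm can. A call with a number of a shift or a turn outside -1 to 1 is refused whole. A call with a gripper value outside its range is refused whole. The fingers move at their own pace and stop on an object; "newtons" is the grip in N (left out, the last holds). Time passes only in rows, so rows that do not move let the fingers close. It gives the time, the measured TCP pose, the force, the opening and the grip force at its end, in the units of the state.
- arm.sense(): the state, without advancing time (a new reading comes with each control period).
- arm.snapshot(name): name is "side" or "top"; returns a dict with "img" (420x560x3 uint8, red, green, blue), "fx", "fy", "cx", "cy" (pixels), "eye" and "rotation" of the camera in the world. Camera axes: x right, y down, z forward; pixel columns grow to the right and rows downward; lengths in mm; the calibration is good to about 2 mm. A picture is of the moment at which its call begins. There is no depth.
- arm.job_done(): hands the job in; it is judged then, once.
The state is a dict: "time": time; "joints": joint angles; "dq": joint speeds; "joint_efforts": joint torques, N m; "ee_pos": TCP position; "tool_rot": TCP orientation; "ft_force": force on the tool from outside, world axes, zero at the start; "wrist_torque": the same for the moment, N m; "finger_gap": finger opening in mm; "gripper_force": force on a finger pad.
Only numpy, scipy, OpenCV 4.12 (cv2) and the standard library are available. Lean on these libraries where they do the work, as an engineer would, in place of code of your own. Each camera call takes 0.05 s, during which the arm holds its last target. There are 200 camera calls.

### The job

The pollen sampler's drum unit is on its loading stand: wind its clock fully, turning the brass wing key on top clockwise in as many part turns as it takes until it comes to its stop. Then take the unit by the round steel clock housing under the key (not by the key), lift it straight up off the stand's pins without tipping it, and finish still holding it about a hand's breadth (10 cm) above the stand, over it, level and steady, so that I can slip its travel tin underneath. Keep off the cream-coloured sticky tape round the drum's rim, and leave the slide box, jar and yellow tub where they are.

Things in the scene. Friction and masses are not known exactly. Their poses are not given: they have to be found in the camera images.
- housing (a point): Centre (half-way up, on the axis) of the round steel clock housing of the drum unit: upright cylinder 56 mm in diameter, 42 mm tall, so its top face is 21 mm above this point and its foot, where it stands on the flat top of the drum, 21 mm below. z axis up along the unit's axis. The unit is loose, about 0.5 kg, centre of mass on the axis and below this point.
- sampler: The whole loose drum unit (clock housing, drum, tape, key). Origin at the centre of its underside, 55 mm below housing; z up. From below: square foot plate 66 mm wide, 12 mm tall, with two 10 mm holes that drop over the stand's pins and keep it from turning; aluminium drum 108 mm in diameter from 12 to 34 mm; clock housing 56 mm in diameter from 34 to 76 mm; wing key above, up to 100 mm.
- tape: Cream sticky sampling tape round the drum's rim, part of the unit: 110 mm in diameter, 19 mm tall, origin on the axis at its lower edge, 13.5 mm above the unit's underside. Must not be touched.
- key_grip (a point): Centre of the wing (half-way up) of the brass winding key on the unit's axis. The wing is a flat upright blade 38 mm long along this point's x axis, 6 mm thick along y and 20 mm tall (z up); its lower edge is 4 mm above the housing's top face, its centre 14 mm above that face. It turns with the key.
- clock_key (a joint): Turn of the winding key in rad: grows as the key turns clockwise seen from above, 0 run down, firm stop at 4.5 (fully wound). Starts between 0 and 1.5. At 0 the wing lies along the stand's x axis. Do not force it far past the stop: that prises the unit off its pins. A spring pulls it back more and more (up to 0.04 N m) but its click work holds it: turning takes up to about 0.1 N m; it stays where it is left when let go, but turns back if it is turned back.
- stand: Fixed loading stand: grey base 130 x 130 x 12 mm, pillar, round dark seat 72 mm in diameter with its top 48 mm above the bench. Origin at the centre of its underside, on the bench; z up. Two upright pins, 8 mm thick and 11 mm tall, stand on the seat 22 mm either side of the middle along x. When the unit is seated, its underside is 48 mm and housing 103 mm above this origin, on the same axis.
- slide_box_mid (a point): Centre of a loose pale-blue slide box, 102 x 86 x 34 mm. Leave alone.
- jar_mid (a point): Centre of a loose amber glass jar with black cap, 54 mm in diameter, 75 mm tall. Leave alone.
- tub_mid (a point): Centre of a loose open yellow plastic tub, 90 mm in diameter, 100 mm tall. Leave alone.

How it is judged (in metres and radians):
On the way, in this order (a step that is already met when the one before it is completed fails the run):
1. the clock is fully wound while the unit sits on its stand (value of joint clock_key above 4.25 rad and z of housing in the frame of stand below 0.109 m), for 0.2 s.
2. the unit is lifted clear of the stand's pins (z of housing in the frame of stand above 0.143 m and contact force between sampler and stand below 0.05 N), for 0.2 s.
At the end, for the whole second after the job is handed in: Key within 0.25 rad of its stop; unit gripped by the clock housing (grasp point at most 6 mm above its top), 60 to 160 mm above its seat, within 40 mm of the stand axis and 0.09 rad of level, under 20 mm/s and 0.15 rad/s, off the stand; slide box, jar, tub within 20 mm of their starts (value of joint clock_key above 4.25 rad and z of housing in the frame of stand between 0.163 and 0.263 m and horizontal distance between housing and stand below 0.04 m and angle between housing's own z axis and vertical below 0.09 rad and linear speed of sampler below 0.02 m/s and angular speed of sampler below 0.15 rad/s and contact force between the fingers and sampler above 2 N and contact force between sampler and stand below 0.05 N and z of the grasp point in the frame of housing between -0.021 and 0.027 m and distance of each of slide_box_mid, jar_mid, tub_mid from where it was at the start of the episode below 0.02 m); the arm keeps its last pose, push and grip.
It fails at once if the sticky tape is touched by the robot (contact force between any of the fingers, the arm and tape above 0.3 N).
It fails at once if the unit is tipped by more than 0.25 rad (angle between housing's own z axis and vertical above 0.25 rad).
It fails at once if the slide box, jar or tub is shifted by 20 mm or knocked over (distance of any of slide_box_mid, jar_mid, tub_mid from where it was at the start of the episode above 0.02 m).
It also fails if it takes over 64 s, if anything falls off the work surface, if the arm or the gripper's body presses on something with over 40 N, if the wrist force passes 120 N, or if a joint passes its speed limit or range.

## Working session

There is one attempt and no reset: what is moved stays moved. The work goes in short steps, Python scripts to look and compute and a tool call to move; the robot and the scene stay as the last step left them, time stands still between calls to the robot, and variables do not carry over. Pictures are saved under pics/ and viewed, at most 10 in all, crops included, and the job is handed in when it is done.

Besides the shell and the picture viewer there is one more tool, called after "Call:" as name(argument=value, ...), one argument or row to a line, values as JSON. carry_out: Moves the arm, as the interface text tells. Its arguments: {"type":"object","properties":{"plan":{"type":"array"},"newtons":{"type":"number"}},"required":["plan"]}

```bash
mkdir -p pics; ls; python3 - <<'E'
from cell import arm
import cv2,json
for n in("side","top"):
    s=arm.snapshot(n); cv2.imwrite(f"pics/{n}0.png",s["img"][:,:,::-1])
    print(n,{k:(v.tolist() if hasattr(v,'tolist') else v) for k,v in s.items() if k!="img"})
print(arm.sense())
E
```

```text
pics
side {'fx': 504.3172431953068, 'fy': 504.3172431953068, 'cx': 283.2762332116779, 'cy': 209.9960327543355, 'eye': [283.66174140102504, 886.5723556256969, 827.961779014259], 'rotation': [0.07370683989823758, -0.16935939539232658, 0.8870918956562827, -0.4230279726040634]}
top {'fx': 417.4023154113705, 'fy': 417.4023154113705, 'cx': 280.74440701901676, 'cy': 210.16695798952676, 'eye': [448.4264136929909, 76.66581804833385, 970.0247706778791], 'rotation': [-0.06243414882507177, 0.7076357238059996, -0.7004366663597854, 0.06886316775198878]}
{'time': 0.1, 'joints': array([-1.19559530e+00,  3.00389110e-01,  1.52153730e+00,  1.33886395e-05,
        1.32072784e+00, -6.66085474e-02]), 'dq': array([ 0.00045566,  0.00013875, -0.00178824,  0.00057063,  0.00123962,
        0.00169373]), 'joint_efforts': array([ 1.88521401e-03, -5.44381607e+01, -3.62370908e+01, -4.15692432e-05,
        3.04836220e-03,  2.08904561e-05]), 'ee_pos': array([ 235.08374472, -496.99022793,  238.784814  ]), 'tool_rot': array([-5.25489649e-04,  9.75699825e-01,  2.19110863e-01, -7.51675188e-05]), 'ft_force': array([-0.10939116,  0.13447446,  0.78125335]), 'wrist_torque': array([0.01366723, 0.00444631, 0.01056904]), 'gripper_force': 0.0, 'finger_gap': 85.23926380489785}
```

View pics/top0.png

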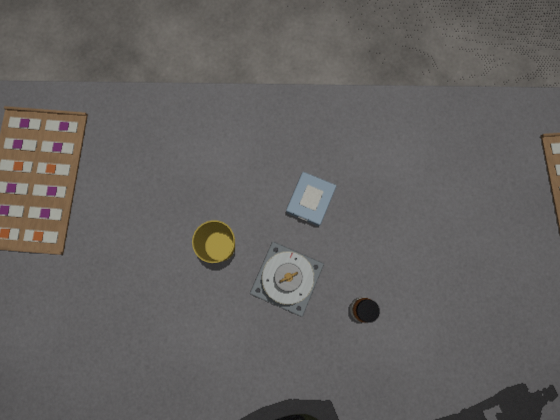

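View pics/side0.png

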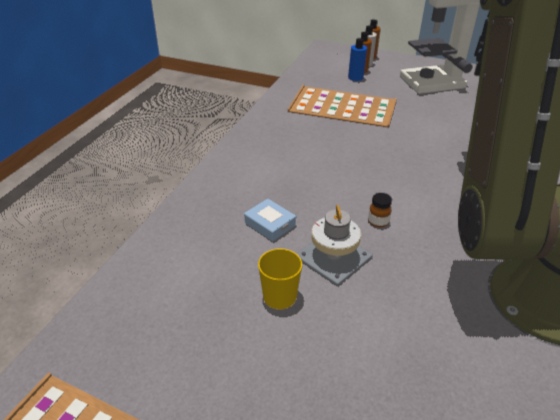

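The top view shows the unit at about (288,277), with the tub at (214,243), the box at (311,199) and the jar at (366,310). I'll enlarge both views around the unit.

```bash
python3 - <<'E'
import cv2,numpy as np
t=cv2.imread("pics/top0.png")[237:325,240:336]; s=cv2.imread("pics/side0.png")[195:285,295:380]
cv2.imwrite("pics/c0.png",np.hstack([cv2.resize(t,(400,367),interpolation=2)[:360],cv2.resize(s,(340,360),interpolation=2)]))
cv2.imwrite("pics/c0.png",cv2.resize(t,None,fx=6,fy=6,interpolation=2)); cv2.imwrite("pics/c1.png",cv2.resize(s,None,fx=6,fy=6,interpolation=2))
E
```

```text
(no output)
```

View pics/c0.png

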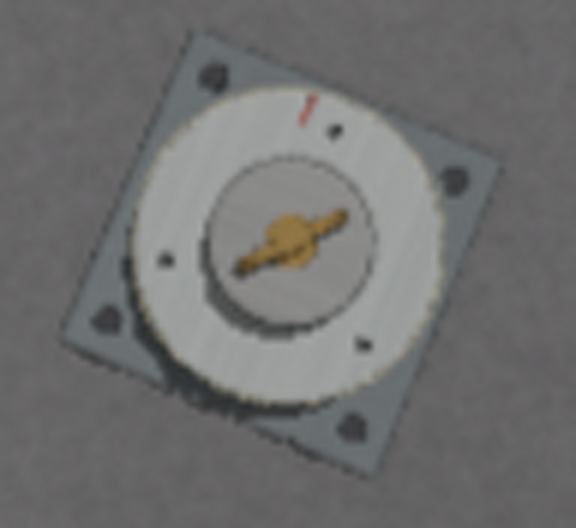

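View pics/c1.png

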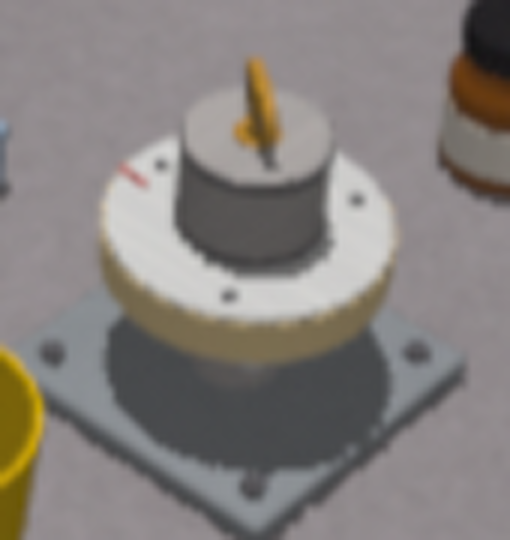

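Top crop: the housing top circle is centred at (291,240), and the wing ends are at (345,214) and (238,270). The base corners are (195,30), (500,160), (373,478) and (63,340). Side crop: the housing top ellipse is centred at (255,136).

```bash
cat > h.py <<'E'
import numpy as np
from scipy.spatial.transform import Rotation as R
from cell import arm
def pix(s,uv,z):
    q=np.array(s["rotation"]);M=R.from_quat(q[[1,2,3,0]]).as_matrix()
    d=M@np.array([(uv[0]-s["cx"])/s["fx"],(uv[1]-s["cy"])/s["fy"],1]);e=np.array(s["eye"])
    return (e+d*(z-e[2])/d[2])[:2]
def tool(st):
    q=st["tool_rot"];return R.from_quat(q[[1,2,3,0]]).as_matrix()
E
python3 - <<'E'
from h import *
t=arm.snapshot("top");s=arm.snapshot("side")
T=lambda u,v,z:pix(t,(240+(u+.5)/6-.5,237+(v+.5)/6-.5),z)
S=lambda u,v,z:pix(s,(295+(u+.5)/6-.5,195+(v+.5)/6-.5),z)
print("hous",T(291.5,240,124),S(255.5,136,124),"drum",T(287,246,82))
c=[T(*p,12) for p in((195,30),(500,160),(373,478),(63,340))]
print("base",np.mean(c,0),c)
for a,b in((0,1),(1,2),(3,2),(0,3)):
    d=c[b]-c[a];print(np.hypot(*d),np.degrees(np.arctan2(d[1],d[0])))
a,b=T(345,214,146),T(238,270,146);print("wing",a,b,(a+b)/2,np.degrees(np.arctan2(*(a-b)[::-1])))
for n,(p,z) in dict(tub=((214,243),100),jar=((368,310),75),box=((311,199),34)).items():print(n,pix(t,p,z))
st=arm.sense();print(tool(st),st["ee_pos"])
E
```

```text
hous [472.43774997  53.5621014 ] [471.51576825  56.45716223] drum [471.53856658  53.97902124]
base [471.8990277   53.74935324] [array([554.87817003,  88.02001695]), array([506.45358925, -28.67473538]), array([388.51113607,  19.68091782]), array([437.75321546, 135.97121356])]
126.34320419813334 -112.53688291630993
127.47035521408495 157.70668383475146
126.28624337587269 -112.94979134728217
126.56054772433497 157.735706643132
wing [480.34982316  36.77813821] [462.0334403  71.4617913] [471.19163173  54.11996476] -62.161535950042435
tub [540.87314636 208.11869904]
jar [ 406.35227084 -115.25679753]
box [ 6.51416360e+02 -2.55013002e-01]
[[ 9.03989891e-01  4.27553760e-01 -2.42892045e-04]
 [ 4.27553823e-01 -9.03989637e-01  6.81717300e-04]
 [ 7.18989029e-05 -7.20114970e-04 -9.99999738e-01]] [ 235.11664807 -497.06596223  238.94323954]
```

Call:
carry_out(
  plan=[1, 0.15, -0.132, 0, 0, 1, 0.15, -0.132, 0, 0, 1, 0.15, -0.132, 0, 0, 1, 0.15, -0.132, 0, 0, 1, 0.15, -0.132, 0, 0],
  newtons=40,
)

```text
time: 0.82
ee_pos: [354.2, -220.2, 239.4]
tool_rot: [0.0, 0.976, 0.219, 0.0]
ft_force: [1.7, -0.5, 0.6]
finger_gap: 85.0
gripper_force: 0.0
```

Call:
carry_out(
  plan=[1, 0.15, -0.132, 0, 0, 1, 0.15, -0.132, 0, 0, 1, 0.15, -0.132, 0, 0, 1, 0.15, -0.132, 0, 0, 1, 0.15, -0.132, 0, 0],
)

```text
time: 1.45
ee_pos: [473.1, 55.2, 239.4]
tool_rot: [0.0, 0.976, 0.219, 0.0]
ft_force: [1.0, 0.1, 0.6]
finger_gap: 85.2
gripper_force: 0.0
```

Call:
carry_out(
  plan=[1, 0, 0, 0, -0.115, 1, 0, 0, 0, -0.115, 1, 0, 0, 0, -0.115, 1, 0, 0, 0, -0.115, 1, 0, 0, 0, -0.115],
)

```text
time: 2.08
ee_pos: [472.6, 53.2, 239.2]
tool_rot: [-0.0, 0.78, 0.625, -0.0]
ft_force: [0.2, -0.5, 0.4]
finger_gap: 85.3
gripper_force: 0.0
```

Call:
carry_out(
  plan=[1, 0, 0, 0, -0.115, 1, 0, 0, 0, -0.115, 1, 0, 0, 0, -0.115, 1, 0, 0, 0, -0.108, 1, 0, 0, 0, 0],
)

```text
time: 2.7
ee_pos: [472.6, 53.2, 239.2]
tool_rot: [-0.0, 0.517, 0.856, -0.0]
ft_force: [-0.8, -0.5, -0.0]
finger_gap: 85.4
gripper_force: 0.0
```

```bash
cat >> h.py <<'E'
def rep(p,yaw):
    st=arm.sense();M=tool(st);d=np.array(p)-st["ee_pos"]
    y=np.degrees(np.arctan2(M[1,0],M[0,0]))
    print("t",round(st["time"],2),"pos",st["ee_pos"].round(1),"yaw",y.round(2),"q6",np.degrees(st["joints"][5]).round(1),"gap",round(st["finger_gap"],1),"gf",round(st["gripper_force"],1),"F",st["ft_force"].round(1),"T",st["wrist_torque"].round(3))
    print("cmd shift",(M.T@d/300).round(4),"turn",round(((y-yaw+180)%360-180)/90,4))
E
python3 -c "
from h import *
rep((472,54.5,137),117.8)"
```

```text
t 2.7 pos [472.6  53.2 239.2] yaw 117.78 q6 -25.8 gap 85.4 gf 0.0 F [-0.8 -0.5 -0. ] T [ 0.019 -0.015  0.006]
cmd shift [0.0047 0.0004 0.3407] turn -0.0003
```

Call:
carry_out(
  plan=[0.5, 0.0047, 0, 0.1, 0, 0.5, 0, 0, 0.1, 0, 0.5, 0, 0, 0.1, 0, 0.5, 0, 0, 0.04, 0, 0.5, 0, 0, 0, 0],
)

```text
time: 3.32
ee_pos: [471.9, 54.5, 137.2]
tool_rot: [-0.0, 0.517, 0.856, -0.0]
ft_force: [0.1, -0.7, 0.9]
finger_gap: 42.4
gripper_force: 0.0
```

```bash
python3 - <<'E'
from h import *
import cv2
rep((472,54.5,137),117.8)
t=arm.snapshot("top")["img"][237:325,240:336,::-1]; s=arm.snapshot("side")["img"][185:285,295:380,::-1]
f=lambda i:cv2.resize(i,(400,int(i.shape[0]*400/i.shape[1])),interpolation=2)
a,b=f(t),f(s);h=max(len(a),len(b));p=lambda i:cv2.copyMakeBorder(i,0,h-len(i),0,0,0)
cv2.imwrite("pics/g1.png",np.hstack([p(a),p(b)]))
E
```

```text
t 3.33 pos [471.9  54.5 137.2] yaw 117.73 q6 -25.6 gap 42.4 gf 0.0 F [ 0.1 -0.7  0.9] T [ 0.028 -0.006  0.028]
cmd shift [-0.      0.0002  0.0007] turn -0.0008
```

View pics/g1.png

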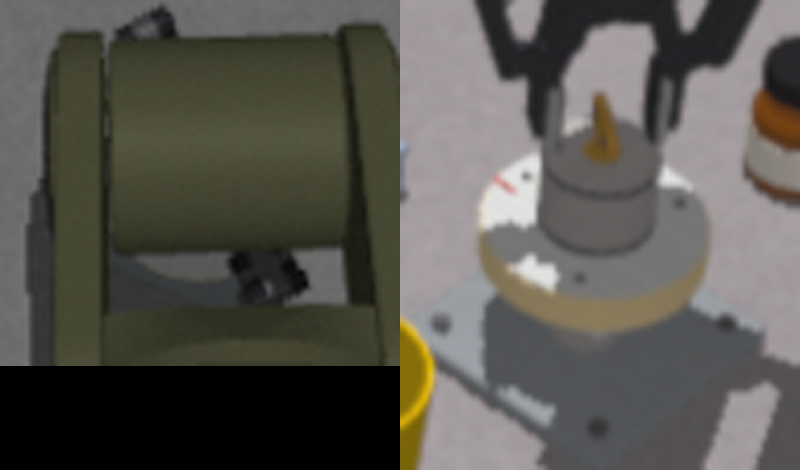

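The side view shows the wing at (600,130) midway between the pads, with the tips just above the housing top. I'll close.

Call:
carry_out(
  plan=[0, 0, 0, 0, 0, 0, 0, 0, 0, 0, 0, 0, 0, 0, 0, 0, 0, 0, 0, 0, 0, 0, 0, 0, 0],
  newtons=40,
)

```text
time: 4.05
ee_pos: [471.9, 54.2, 138.0]
tool_rot: [0.0, 0.516, 0.856, -0.0]
ft_force: [-4.5, -2.4, 7.7]
finger_gap: 4.8
gripper_force: 46.8
```

```bash
python3 -c "
from h import *
rep((472,54.5,137),117.8)"
```

```text
t 4.05 pos [471.9  54.2 138. ] yaw 117.82 q6 -25.7 gap 4.8 gf 46.8 F [-4.5 -2.4  7.7] T [-0.412  0.801 -0.005]
cmd shift [0.0006 0.0006 0.0032] turn 0.0003
```

Call:
carry_out(
  plan=[0, 0, -0.001, -0.003, 0, 0, 0, 0, 0, 0.1, 0, 0, 0, 0, 0.1, 0, 0, 0, 0, 0.1, 0, 0, 0, 0, 0.1],
)

```text
time: 4.68
ee_pos: [471.2, 54.2, 138.1]
tool_rot: [-0.0, 0.757, 0.653, -0.001]
ft_force: [-5.1, -1.7, 1.9]
finger_gap: 5.0
gripper_force: 45.9
```

```bash
python3 -c "
from h import *
rep((472,54.5,138),117.8)"
```

```text
t 4.67 pos [471.2  54.2 138.1] yaw 81.54 q6 10.6 gap 5.0 gf 45.9 F [-5.1 -1.7  1.9] T [-0.316  0.857  0.103]
cmd shift [0.0014 0.0024 0.0004] turn -0.4029
```

Call:
carry_out(
  plan=[0, 0, 0, 0, 0.1, 0, 0, 0, 0, 0.1, 0, 0, 0, 0, 0.1, 0, 0, 0, 0, 0.1, 0, 0, 0, 0, 0.1],
)

```text
time: 5.3
ee_pos: [471.0, 54.3, 138.3]
tool_rot: [-0.0, 0.95, 0.314, -0.001]
ft_force: [-7.6, -1.2, 5.5]
finger_gap: 5.0
gripper_force: 46.5
```

Call:
carry_out(
  plan=[0, 0, 0, 0, 0.1, 0, 0, 0, 0, 0.1, 0, 0, 0, 0, 0.1, 0, 0, 0, 0, 0.1, 0, 0, 0, 0, 0.1],
)

```text
time: 5.92
ee_pos: [470.9, 54.7, 138.4]
tool_rot: [-0.0, 0.997, -0.074, -0.001]
ft_force: [-8.8, 3.8, 7.4]
finger_gap: 5.0
gripper_force: 46.7
```

```bash
python3 - <<'E'
from h import *
import cv2
rep((472,54.5,138),117.8)
E
```

```text
t 5.92 pos [470.9  54.7 138.4] yaw -8.46 q6 100.6 gap 5.0 gf 46.7 F [-8.8  3.8  7.4] T [0.684 1.708 0.081]
cmd shift [0.0037 0.0002 0.0012] turn -1.4029
```

Call:
carry_out(
  plan=[0.5, 0, 0, 0, 0, 0.5, 0, 0, 0, 0, 0.5, 0, 0, 0, 0, 0.5, 0, 0, -0.1, 0, 0.5, 0, 0, 0, -0.1],
)

```text
time: 6.55
ee_pos: [472.6, 54.3, 170.0]
tool_rot: [-0.0, 1.0, 0.009, 0.002]
ft_force: [-0.2, 0.5, -0.7]
finger_gap: 42.7
gripper_force: 0.0
```

Call:
carry_out(
  plan=[0.5, 0, 0, 0, -0.1, 0.5, 0, 0, 0, -0.1, 0.5, 0, 0, 0, -0.1, 0.5, 0, 0, 0, -0.1, 0.5, 0, 0, 0, -0.1],
)

```text
time: 7.18
ee_pos: [471.8, 54.3, 168.2]
tool_rot: [0.0, 0.92, 0.392, 0.0]
ft_force: [0.6, 0.2, -0.2]
finger_gap: 42.8
gripper_force: 0.0
```

Call:
carry_out(
  plan=[0.5, 0, 0, 0, -0.1, 0.5, 0, 0, 0, -0.1, 0.5, 0, 0, 0, -0.1, 0.5, 0, 0, 0, -0.1, 0.5, 0, 0, 0, -0.1],
)

```text
time: 7.8
ee_pos: [471.8, 54.3, 168.2]
tool_rot: [0.0, 0.7, 0.714, 0.0]
ft_force: [0.8, -0.3, -0.1]
finger_gap: 42.9
gripper_force: 0.0
```

Call:
carry_out(
  plan=[0.5, 0, 0, 0, -0.1, 0.5, 0, 0, 0, -0.1, 0.5, 0, 0, 0, -0.1, 0.5, 0, 0, 0, -0.1, 0.5, 0, 0, 0, -0.1],
)

```text
time: 8.43
ee_pos: [471.8, 54.3, 168.2]
tool_rot: [0.0, 0.373, 0.928, 0.0]
ft_force: [0.5, -0.1, 0.7]
finger_gap: 42.9
gripper_force: 0.0
```

Call:
carry_out(
  plan=[0.5, 0, 0, 0, -0.1, 0.5, 0, 0, 0, -0.1, 0.5, 0, 0, 0, -0.1, 0.5, 0, 0, 0, -0.1, 0.5, 0, 0, 0, 0],
)

```text
time: 9.05
ee_pos: [471.8, 54.3, 168.2]
tool_rot: [0.0, 0.071, 0.997, -0.0]
ft_force: [0.2, -0.4, 1.4]
finger_gap: 42.4
gripper_force: 0.0
```

```bash
python3 - <<'E'
from h import *
import cv2
rep((470.8,54.5,138.5),171.5)
s=arm.snapshot("side")["img"][185:285,295:380,::-1]
cv2.imwrite("pics/g2.png",cv2.resize(s,None,fx=5,fy=5,interpolation=2))
E
```

```text
t 9.05 pos [471.8  54.3 168.2] yaw 171.82 q6 -79.7 gap 42.4 gf 0.0 F [ 0.2 -0.4  1.4] T [ 0.023 -0.035 -0.029]
cmd shift [0.0033 0.0003 0.099 ] turn 0.0036
```

View pics/g2.png

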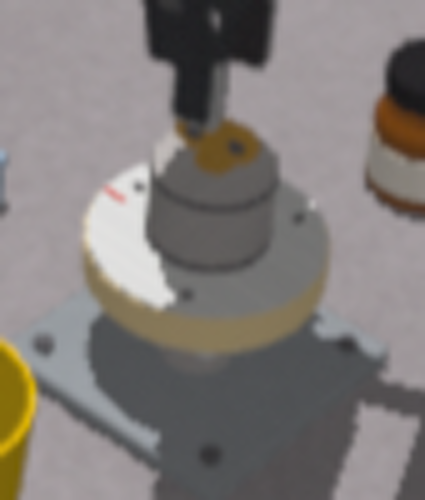

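The wing at (225,145) lies broadside to the camera, roughly along world x, so it stayed where I left it and the jaws line up. I'll descend, grip and go on winding.

Call:
carry_out(
  plan=[0.5, 0.003, 0, 0.099, 0, 0.5, 0, 0, 0, 0, 0, 0, 0, 0, 0, 0, 0, 0, 0, 0, 0, 0, 0, 0, 0],
)

```text
time: 9.72
ee_pos: [471.3, 54.7, 139.4]
tool_rot: [0.001, 0.071, 0.997, 0.0]
ft_force: [-0.6, 4.4, 5.3]
finger_gap: 4.5
gripper_force: 43.0
```

Call:
carry_out(
  plan=[0, 0, 0, 0, 0, 0, 0, 0, 0, 0, 0, 0, 0, 0, 0.1, 0, 0, 0, 0, 0.1, 0, 0, 0, 0, 0.1],
)

```text
time: 10.35
ee_pos: [471.3, 54.7, 139.3]
tool_rot: [0.001, 0.305, 0.952, 0.0]
ft_force: [0.6, 2.4, 5.6]
finger_gap: 5.1
gripper_force: 43.1
```

```bash
python3 -c "
from h import *
rep((470.8,54.5,138.5),171.5-92)"
```

```text
t 10.35 pos [471.3  54.7 139.3] yaw 144.54 q6 -52.4 gap 5.1 gf 43.1 F [0.6 2.4 5.6] T [0.443 0.085 0.094]
cmd shift [ 0.001  -0.0014  0.0028] turn 0.7226
```

Torque is normal at 0.09 N m, with about 65° left.

Call:
carry_out(
  plan=[0, 0, 0, 0, 0.1, 0, 0, 0, 0, 0.1, 0, 0, 0, 0, 0.1, 0, 0, 0, 0, 0.1, 0, 0, 0, 0, 0.1],
)

```text
time: 10.98
ee_pos: [470.9, 54.5, 139.3]
tool_rot: [0.0, 0.646, 0.763, 0.0]
ft_force: [-3.9, 1.2, 9.0]
finger_gap: 4.8
gripper_force: 43.5
```

```bash
python3 -c "
from h import *
rep((470.8,54.5,138.5),171.5-92)"
```

```text
t 10.97 pos [470.9  54.5 139.3] yaw 99.54 q6 -7.4 gap 4.8 gf 43.5 F [-3.9  1.2  9. ] T [0.145 0.695 0.114]
cmd shift [ 0.     -0.0005  0.0027] turn 0.2226
```

Call:
carry_out(
  plan=[0, 0, 0, 0, 0.08, 0, 0, 0, 0, 0.08, 0, 0, 0, 0, 0.02, 0, 0, 0, 0, 0],
)

```text
time: 11.48
ee_pos: [470.9, 54.5, 139.3]
tool_rot: [0.0, 0.745, 0.667, 0.0]
ft_force: [-4.9, 2.0, 9.7]
finger_gap: 4.5
gripper_force: 43.5
```

```bash
python3 -c "
from h import *
rep((470.8,54.5,138.5),171.5-92)"
```

```text
t 11.47 pos [470.9  54.5 139.3] yaw 83.6 q6 8.6 gap 4.5 gf 43.5 F [-4.9  2.   9.7] T [ 0.189  0.842 -0.02 ]
cmd shift [-0.     -0.0002  0.0028] turn 0.0455
```

Call:
carry_out(
  plan=[0, 0, 0, 0, 0.03, 0, 0, 0, 0, 0.02],
)

```text
time: 11.72
ee_pos: [470.8, 54.5, 139.3]
tool_rot: [0.0, 0.771, 0.637, 0.0]
ft_force: [-5.0, 1.8, 9.9]
finger_gap: 4.9
gripper_force: 43.6
```

```bash
python3 -c "
from h import *
rep((470.8,54.5,138.5),171.5-92)"
```

```text
t 11.72 pos [470.8  54.5 139.3] yaw 79.07 q6 13.1 gap 4.9 gf 43.6 F [-5.   1.8  9.9] T [0.268 0.841 0.103]
cmd shift [-0.0001 -0.0001  0.0028] turn -0.0048
```

Call:
carry_out(
  plan=[0, 0, 0, 0, 0.02, 0, 0, 0, 0, 0.02],
)

```text
time: 11.98
ee_pos: [470.9, 54.6, 139.4]
tool_rot: [0.0, 0.791, 0.612, 0.0]
ft_force: [-4.3, 1.4, 8.2]
finger_gap: 4.6
gripper_force: 43.7
```

```bash
python3 -c "
from h import *
rep((470.8,54.5,138.5),171.5-92)"
```

```text
t 11.97 pos [470.9  54.6 139.4] yaw 75.48 q6 16.7 gap 4.6 gf 43.7 F [-4.3  1.4  8.2] T [0.314 0.736 0.341]
cmd shift [-0.0003 -0.0002  0.0028] turn -0.0446
```

Call:
carry_out(
  plan=[0, 0, 0, 0, 0, 0, 0, 0, 0, 0, 0, 0, 0, 0, -0.015, 1, 0, 0, 0, 0, 1, 0, 0, 0, 0],
)

```text
time: 12.6
ee_pos: [470.8, 54.4, 138.5]
tool_rot: [0.0, 0.783, 0.622, -0.0]
ft_force: [-0.3, 0.4, 0.3]
finger_gap: 40.8
gripper_force: 0.0
```

Call:
carry_out(
  plan=[1, 0, 0, 0, 0, 1, 0, 0, -0.04, 0, 1, 0, 0, 0, 0, 1, 0, 0, 0, 0],
)

```text
time: 13.1
ee_pos: [470.9, 54.4, 150.7]
tool_rot: [0.0, 0.783, 0.622, 0.0]
ft_force: [-0.6, 0.1, -0.5]
finger_gap: 85.4
gripper_force: 0.0
```

```bash
python3 - <<'E'
from h import *
import cv2
rep((471,54.5,98),75.5)
s=arm.snapshot("side")["img"][185:285,295:380,::-1]
cv2.imwrite("pics/g3.png",cv2.resize(s,None,fx=5,fy=5,interpolation=2))
E
```

```text
t 13.1 pos [470.9  54.4 150.7] yaw 76.88 q6 15.3 gap 85.4 gf 0.0 F [-0.6  0.1 -0.5] T [ 0.003 -0.041  0.027]
cmd shift [0.0003 0.0003 0.1755] turn 0.0154
```

View pics/g3.png

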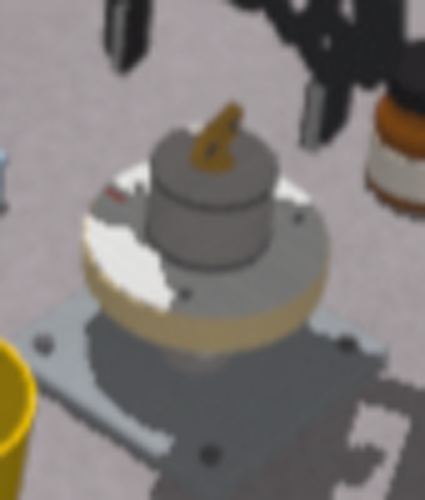

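The unit is still seated level, the wing is clear, and the open jaws stand either side of the housing. I'll descend and grip the housing.

Call:
carry_out(
  plan=[1, 0, 0, 0.06, 0, 1, 0, 0, 0.06, 0, 1, 0, 0, 0.052, 0, 1, 0, 0, 0, 0, 1, 0, 0, 0, 0],
)

```text
time: 13.78
ee_pos: [471.1, 54.4, 99.4]
tool_rot: [0.0, 0.783, 0.622, 0.0]
ft_force: [-0.0, -1.0, -0.5]
finger_gap: 85.6
gripper_force: 0.0
```

Call:
carry_out(
  plan=[0, 0, 0, 0, 0, 0, 0, 0, 0, 0, 0, 0, 0, 0, 0, 0, 0, 0, 0, 0, 0, 0, 0, 0, 0],
  newtons=60,
)

```text
time: 14.4
ee_pos: [471.0, 54.5, 99.7]
tool_rot: [0.0, 0.783, 0.622, 0.0]
ft_force: [-4.1, -0.3, 8.5]
finger_gap: 54.7
gripper_force: 62.6
```

```bash
python3 - <<'E'
from h import *
import cv2
rep((471,54.5,98),75.5)
s=arm.snapshot("side")["img"][185:285,295:380,::-1]
cv2.imwrite("pics/g4.png",cv2.resize(s,None,fx=5,fy=5,interpolation=2))
E
```

```text
t 14.4 pos [471.   54.5  99.7] yaw 76.89 q6 15.3 gap 54.7 gf 62.6 F [-4.1 -0.3  8.5] T [-0.036  0.575  0.036]
cmd shift [0.0001 0.0001 0.0056] turn 0.0154
```

View pics/g4.png

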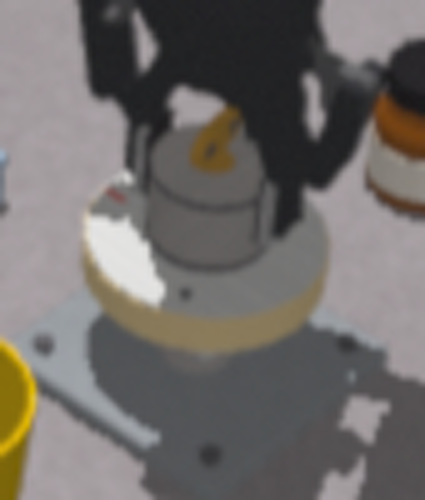

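The pads are on the housing sides, clear of the drum and key, and the unit is level. I'll lift straight up.

Call:
carry_out(
  plan=[0, 0, 0, -0.01, 0, 0, 0, 0, -0.015, 0, 0, 0, 0, -0.02, 0, 0, 0, 0, -0.02, 0, 0, 0, 0, -0.02, 0],
)

```text
time: 15.08
ee_pos: [470.8, 54.4, 124.9]
tool_rot: [0.0, 0.783, 0.622, 0.0]
ft_force: [-0.4, -0.0, -5.4]
finger_gap: 54.0
gripper_force: 64.5
```

Call:
carry_out(
  plan=[0, 0, 0, -0.03, 0, 0, 0, 0, -0.03, 0, 0, 0, 0, -0.03, 0, 0, 0, 0, -0.03, 0, 0, 0, 0, -0.03, 0],
)

```text
time: 15.7
ee_pos: [470.8, 54.4, 170.0]
tool_rot: [-0.0, 0.783, 0.622, -0.0]
ft_force: [-0.0, 0.8, -5.0]
finger_gap: 54.8
gripper_force: 64.6
```

Call:
carry_out(
  plan=[0, 0, 0, -0.03, 0, 0, 0, 0, -0.03, 0, 0, 0, 0, -0.02, 0, 0, 0, 0, -0.01, 0, 0, 0, 0, -0.005, 0],
)

```text
time: 16.32
ee_pos: [470.8, 54.4, 197.9]
tool_rot: [-0.0, 0.783, 0.622, -0.0]
ft_force: [-0.2, 0.9, -6.7]
finger_gap: 54.6
gripper_force: 64.6
```

Call:
carry_out(
  plan=[0, 0, 0, 0, 0, 0, 0, 0, 0, 0, 0, 0, 0, 0, 0, 0, 0, 0, 0, 0, 0, 0, 0, 0, 0],
)

```text
time: 16.95
ee_pos: [470.8, 54.4, 197.9]
tool_rot: [-0.0, 0.783, 0.622, -0.0]
ft_force: [-0.1, 0.5, -6.0]
finger_gap: 54.7
gripper_force: 64.6
```

```bash
python3 - <<'E'
from h import *
import cv2
rep((471,54.5,200),75.5)
s=arm.snapshot("side")["img"][140:290,270:400,::-1]
cv2.imwrite("pics/g5.png",cv2.resize(s,None,fx=4,fy=4,interpolation=2))
E
```

```text
t 16.95 pos [470.8  54.4 197.9] yaw 76.88 q6 15.3 gap 54.7 gf 64.6 F [-0.1  0.5 -6. ] T [0.02  0.037 0.001]
cmd shift [ 0.0003  0.0006 -0.0071] turn 0.0154
```

View pics/g5.png

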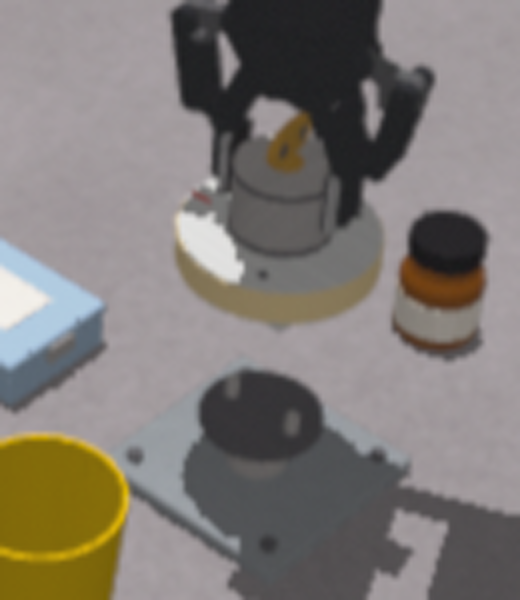

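The unit hangs level, about 98 mm above the seat (the pins show at (232,388) and (292,420)), and the tub, box and jar look undisturbed. I'm handing in.

```bash
python3 -c "
from cell import arm
print(arm.job_done())"
```

```text
the job is handed in; nothing more can be done
None
```

The clock is wound to its stop, and the arm is holding the unit by its housing, level and steady about 98 mm above the stand; I've handed the job in, but it returned no verdict.

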